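# Lock the cigar trimmer's stop and hold the size selector at its third click

## Task

The stop carriage of the cigar trimmer stands where it is wanted but is loose on its bar: turn the red clamp knob on it clockwise as far as it goes, without shifting the carriage along the bar. Then turn the black size selector knob clockwise from its home peg, counting the clicks, to the third click and not on into the fourth; it is sprung and runs home when let go, so the job finishes with you still gripping it, held still at the third click, ready for a cut. Leave the cigar in the cradle, the knife on the board and the upturned cup where they are.

Things in the scene. Friction and masses are not known exactly. Their poses are not given: they have to be found in the camera images.
- machine: The cigar trimmer, fixed to the bench: wooden plank 240 x 420 x 18 mm, a steel guide bar 22 mm wide (top 54 mm up) along its y axis at x = -50 mm, two chrome cradle rods along y at x = +50 mm, a guillotine frame (193 mm tall) over the rods at y = -130 mm. Origin: centre of the plank's underside; x points from guide bar to rods, z up.
- carriage_top (a point): Top centre, 78 mm above the bench, of the green saddle (66 x 70 mm) of the stop carriage that slides along the machine's y on the guide bar. A 40 mm wide arm, top 72 mm up, runs from it in +x and carries the size selector 100 mm away in +x. Loose, the carriage moves at a push of 4 N; clamped, it holds against 30 N. Axes as the machine's.
- clamp_grip (a point): Grip point of the red clamp knob on the saddle, on its upright axis, 106 mm above the bench. The knob is an upright bar 50 mm long (the point's x axis), 14 mm thick (y), its top 8 mm above this point and its foot 21 mm below it, on a disc of 34 mm diameter, 7 mm high. The point turns with the knob.
- clamp (a joint): Angle of the red clamp knob: 0 fully loose, grows clockwise seen from above, hard stop (fully tight) at 1.4 rad. It starts anywhere from 0 to 0.3; turning takes 0.08 N m, rising to 0.16 N m over the last third as it bites; it stays where it is left. At 0 its bar lies at yaw +0.70 rad in the machine's frame.
- selector_grip (a point): Grip point of the black size selector knob, on its axis at the arm's end, 104 mm above the bench: an upright bar 46 mm long (the point's x axis), 14 mm thick (y), top 8 mm above this point, foot 21 mm below, on a disc of 36 mm diameter; a white line on top points along the point's -x. Under it a brass plate, 54 mm across, with a black dot for home and each click. The point turns with the knob.
- selector_knob: The same black selector knob as a whole; origin on its axis at the foot of its disc, 28 mm under the grip point; axes as the grip point's.
- selector (a joint): Angle of the selector: 0 at home (its bar at yaw +0.63 rad in the machine's frame), grows clockwise seen from above. Clicks 24 degrees apart: 0.419, 0.838, 1.257 (third), 1.676, 2.094 rad. A return spring, 0.035 N m at home, 0.1 N m at the third click, drives it home when let go; each click adds a ripple of 0.025 to 0.045 N m: stiffer up to midway, easing as it falls in.
- cigar: A cigar, 150 mm long and 18 mm thick, lying along y in the cradle between the two chrome rods, under the guillotine. Origin at its middle.
- knife: A half-moon leaf knife, 130 x 64 x 5 mm, dark steel, lying on the cutting board. Origin: underside, middle of the blade.
- cup: An upturned white plastic cup, 72 mm across its rim and 70 mm high. Origin: centre of its underside.

How it is judged:
By the outcome, as a careful person would: the job done as asked, in the order asked, and still so for the second after the job is handed in, while the arm keeps its last pose, push and grip.
It also fails if it takes over 45 s, if anything falls off the work surface, if the arm or the gripper's body presses on something with over 40 N, if the wrist force passes 120 N, or if a joint passes its speed limit or range.

## Robot

A 6-joint arm with a two-finger parallel gripper is mounted at the origin on the work surface. World frame = base frame: x ahead of the robot, y to its left, z up, the work surface at z = 0. Lengths are in m, angles in rad, forces in N, time in s.
With the tool pointing down it reaches from about 0.35 to 0.775 m from the base axis. Payload 7.3 kg.
Tool frame: the origin (TCP) lies at the centre of the arm's flange, where the gripper is bolted on; the fingertips stand 178 mm ahead of it and the grasp point (between the pads) lies 159 mm ahead of it (tip_extent is the distance from the TCP to the fingertips, in m); z points along the fingers, y is the line along which they close (so a half turn about z gives the same grasp; the last joint's range is limited). The gripper opens to 92 mm and grips with 3 to 60 N. Pads are 19 mm wide; open, the fingers measure 130 mm over their backs; the gripper's body (75 mm by 190 mm) begins 47 mm behind the grasp point.
Start: joints at [-1.319, 0.342, 1.524, -0, 1.275, -0.146], TCP at [0.203, -0.484, 0.405] pointing down, gripper open.
Joint ranges: [-2.53, 2.53], [-0.77, 2.02], [0.04, 2.7], [-1, 4.14], [0.28, 2.66], [-3.11, 3.11]. Speed limits (rad/s): [2.57, 2.57, 3.14, 3.14, 3.14, 3.14].

## Interface

Orientations are given as [roll, pitch, yaw] about the fixed x, y, z axes, in that order (R = Rz(yaw) Ry(pitch) Rx(roll)).
In Python, from cell import * gives the robot as it stands.
- The arm moves only by the tool arm_command, never from a script. Its arguments are lists of equal length, an entry for each row: "xyz": the shift along the world's x, y, z in mm, a list of three; "spin": the turn about the world's z in degrees. In form: {"xyz": [[tx, ty, tz], ...], "spin": [spin, ...]}. A call has 1 to 20 rows; each row shifts and turns the commanded pose from where the row before left it; what a row does not reach is not made up. A row lasts 1/10 s, in which the tool goes at most 50 mm and 8.59 degrees, less where a joint would pass 70% of its speed; a pose out of reach is approached as far as the arm can. A call with a gripper value outside its range is refused whole. "jaw" is the opening, from -1 (shut) to 1 (fully open), set as the call begins (left out, the last holds). The fingers move at their own pace and stop on an object; "squeeze" is the grip in N (left out, the last holds). Time passes only in rows, so rows that do not move let the fingers close. It gives the time, the measured TCP pose, the force, the opening and the grip force at its end, in the units of the state.
- observe(): the state, without advancing time (a new reading comes with each control period).
- read_camera(name): name is "scene" or "top"; returns a dict with "img" (420x560x3 uint8, red, green, blue), "depth" (420x560 float32, m along the optical axis (not along the pixel's ray), 0 where there is no reading), "fx", "fy", "cx", "cy" (pixels), "world_from_camera" (4x4, takes a point from camera to world coordinates). Camera axes: x right, y up, looking along -z (the intrinsics and any distortion apply to the point x, -y, -z); pixel columns grow to the right and rows downward; lengths in m; the calibration is good to about 2 mm. A picture is of the moment at which its call begins.
- hand_in(): hands the job in; it is judged then, once.
The state is a dict: "time": time; "qpos": joint angles; "qvel": joint speeds; "joint_efforts": joint torques, N m; "tool_pos": TCP position; "tool_rot": TCP orientation; "contact_force": force on the tool from outside, world axes, zero at the start; "torque": the same for the moment, N m; "opening": finger opening in m; "grip_force": force on a finger pad.
Only numpy, scipy, OpenCV 4.12 (cv2) and the standard library are available. Lean on these libraries where they do the work, as an engineer would, in place of code of your own. Each camera call takes 0.05 s, during which the arm holds its last target. There are 200 camera calls.

## Working session

There is one attempt and no reset: what is moved stays moved. The work goes in short steps, Python scripts to look and compute and a tool call to move; the robot and the scene stay as the last step left them, time stands still between calls to the robot, and variables do not carry over. Pictures are saved under pics/ and viewed, at most 10 in all, crops included, and the job is handed in when it is done.

Besides the shell and the picture viewer there is one more tool, called after "Call:" in YAML: its name, and indented under it one key for each argument. arm_command: Moves the arm, as the interface text tells. Its arguments: {"type":"object","properties":{"xyz":{"type":"array","items":{"type":"array","items":{"type":"number"}}},"spin":{"type":"array","items":{"type":"number"}},"jaw":{"type":"number"},"squeeze":{"type":"number"}},"required":["xyz","spin"]}

```bash
mkdir -p pics
cat > h.py <<'E'
from cell import *
import numpy as np, cv2, pickle
def snap(n,tag):
    c=read_camera(n); pickle.dump(c,open(f'pics/{tag}.pkl','wb'))
    cv2.imwrite(f'pics/{tag}.png',c['img'][:,:,::-1]); return c
def load(tag): return pickle.load(open(f'pics/{tag}.pkl','rb'))
def crop(tag,u0,v0,w,h,k):
    c=load(tag); cv2.imwrite(f'pics/{tag}_c{u0}_{v0}.png',cv2.resize(c['img'][v0:v0+h,u0:u0+w,::-1],None,fx=k,fy=k,interpolation=cv2.INTER_CUBIC))
def ray(c,u,v):
    M=np.array(c['world_from_camera']); d=np.array([(u-c['cx'])/c['fx'],-(v-c['cy'])/c['fy'],-1.])
    return M[:3,3],M[:3,:3]@d
def atz(c,u,v,z):
    o,d=ray(c,u,v); return o+d*(z-o[2])/d[2]
def dep(c,u,v):
    o,d=ray(c,u,v); return o+d*c['depth'][int(round(v)),int(round(u))]
def tri(c1,p1,c2,p2):
    o1,d1=ray(c1,*p1);o2,d2=ray(c2,*p2)
    s=np.linalg.lstsq(np.c_[d1,-d2],o2-o1,rcond=None)[0]
    a,b=o1+s[0]*d1,o2+s[1]*d2
    return (a+b)/2,np.linalg.norm(a-b)
E
python3 - <<'E'
from h import *
for n in('scene','top'):
    c=snap(n,n+'0'); print(n,c['fx'],c['cx'],c['cy'],np.round(c['world_from_camera'],3).tolist(),[k for k in c])
s=observe();print(s)
E
```

```text
scene 504.60556356386815 288.8706259140021 218.03585215902265 [[0.115, -0.847, 0.519, 1.306], [0.993, 0.104, -0.05, -0.061], [-0.011, 0.521, 0.853, 1.399], [0.0, 0.0, 0.0, 1.0]] ['img', 'depth', 'fx', 'fy', 'cx', 'cy', 'world_from_camera']
top 458.7063036920116 280.2957234380219 206.3107921820096 [[0.027, 0.997, -0.079, 0.431], [-1.0, 0.026, -0.009, -0.003], [-0.007, 0.079, 0.997, 1.367], [0.0, 0.0, 0.0, 1.0]] ['img', 'depth', 'fx', 'fy', 'cx', 'cy', 'world_from_camera']
{'time': 0.1, 'qpos': array([-1.31902565e+00,  3.42668723e-01,  1.52491664e+00,  1.30946913e-05,
        1.27540951e+00, -1.45998213e-01]), 'qvel': array([-0.00064958, -0.00191628, -0.00379151, -0.00108362,  0.00021699,
        0.00040151]), 'joint_efforts': array([ 9.96646049e-04, -4.32002270e+01, -2.44694513e+01,  7.18848361e-02,
        5.26726688e-02, -4.95412087e-05]), 'tool_pos': array([ 0.20335883, -0.48388782,  0.40410785]), 'tool_rot': array([-3.14020717e+00, -2.16384198e-04,  3.97764918e-01]), 'contact_force': array([ 0.0327308 , -0.2131065 ,  0.02092632]), 'torque': array([ 0.02075462,  0.02744837, -0.01575995]), 'grip_force': 0.0, 'opening': 0.09170855080321064}
```

View pics/scene0.png

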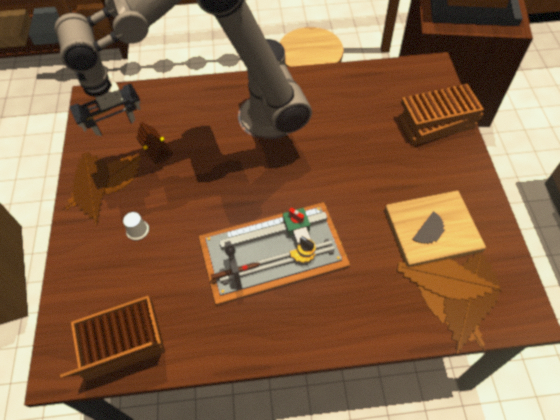

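View pics/top0.png

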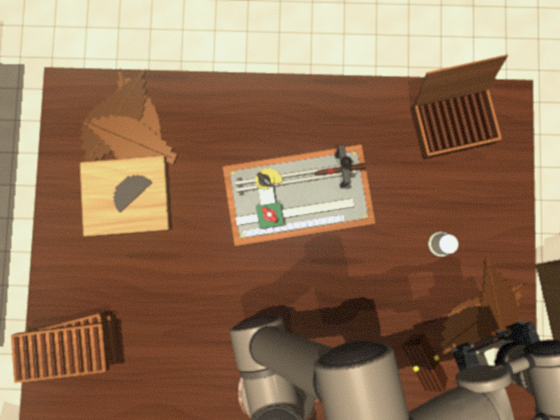

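The scene view shows the carriage with the red knob at about (296,216) and the selector at (305,248). In the top view they are at (269,215) and (268,181). I'll enlarge both.

```bash
python3 - <<'E'
from h import *
crop('scene0',270,195,70,75,8); crop('top0',230,160,75,75,8)
E
ls pics
```

```text
scene0.pkl
scene0.png
scene0_c270_195.png
top0.pkl
top0.png
top0_c230_160.png
```

View pics/scene0_c270_195.png

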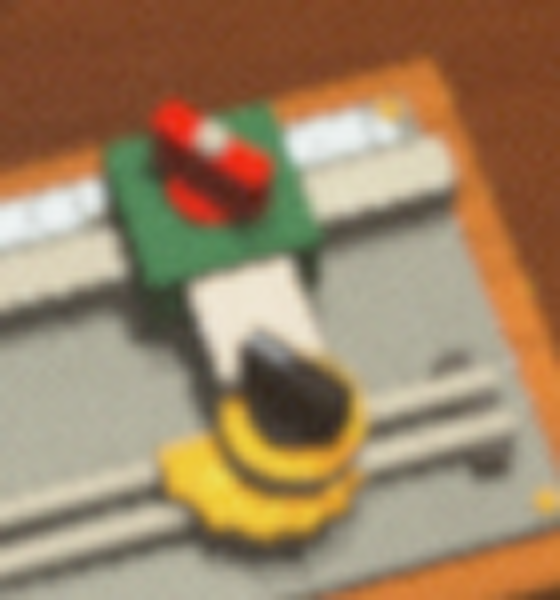

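View pics/top0_c230_160.png

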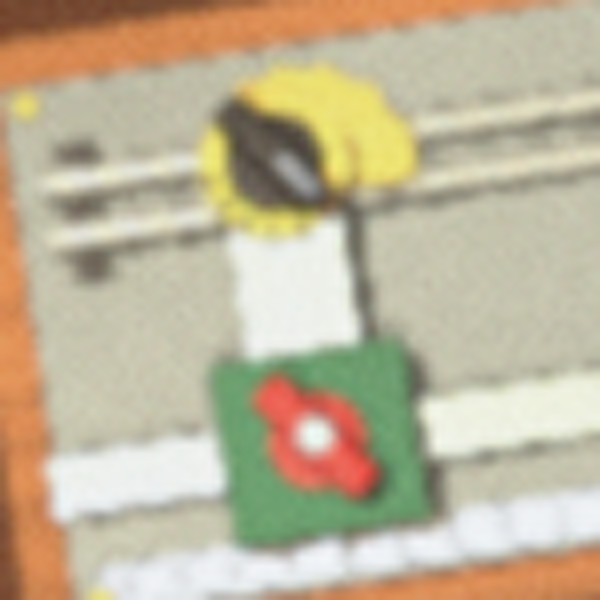

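```bash
cat >> h.py <<'E'
def px(u0,v0,k,X,Y): return ((X+.5)/k-.5+u0,(Y+.5)/k-.5+v0)
E
python3 - <<'E'
from h import *
S=load('scene0');T=load('top0')
s=lambda X,Y:px(270,195,8,X,Y); t=lambda X,Y:px(230,160,8,X,Y)
P=[atz(T,u,v,.018) for u,v in((223,167),(361,145),(374,221),(235,245))]
print(np.round(P,4)); 
for a,b in((0,1),(3,2),(1,2),(0,3)):
    d=P[b]-P[a]; print(np.linalg.norm(d),np.degrees(np.arctan2(d[1],d[0])))
print('centre',np.mean(P,0))
P=[atz(S,u,v,.018) for u,v in((201,238),(331,206),(348,263),(214,298))]
print(np.round(P,4))
for a,b in((0,1),(3,2),(1,2),(0,3)):
    d=P[b]-P[a]; print(np.linalg.norm(d),np.degrees(np.arctan2(d[1],d[0])))
print('centre',np.mean(P,0))
for n,a,b in(('cap',(211,132),(316,433)),('sel mid',(298,367),(275,153)),
  ('saddle a',(105,150),(212,365)),('saddle b',(275,103),(238,545)),('saddle c',(318,240),(432,510)),('saddle d',(152,283),(408,345))):
    if 'sad' in n: print(n,atz(T,*t(*b),.078),atz(S,*s(*a),.078))
    else: print(n,tri(S,s(*a),T,t(*b)))
for z in (.106,.114): print('red ends',[np.round(atz(T,*t(*p),z),4) for p in((272,390),(365,490))],atz(T,*t(316,433),z+.003))
print('blk ends',[np.round(atz(T,*t(*p),.112),4) for p in((230,106),(320,200))],atz(T,*t(275,153),.112),atz(S,*s(298,367),.112))
# depth-based: red pixels & dark pixels
for n,c in(('S',S),('T',T)):
    img=c['img'].astype(int); r=(img[...,0]>150)&(img[...,1]<80)&(img[...,2]<80)
    pts=np.array([dep(c,u,v) for v,u in zip(*np.nonzero(r)) if c['depth'][v,u]>0 ])
    q=pts[(pts[:,2]>.10)&(pts[:,2]<.13)&(pts[:,0]>.4)]; print(n,len(pts),len(q),q.mean(0) if len(q) else pts[:5])
    if len(q)>3:
        w,v=np.linalg.eigh(np.cov(q[:,:2].T)); print('yaw',np.degrees(np.arctan2(v[1,1],v[0,1])),np.sqrt(w),(q.max(0)+q.min(0))/2)
E
```

```text
[[ 0.6504  0.183   0.018 ]
 [ 0.727  -0.2257  0.018 ]
 [ 0.5016 -0.2668  0.018 ]
 [ 0.4204  0.1393  0.018 ]]
0.41580820854387585 -79.38220762584864
0.4140956534316016 -78.69860355290666
0.22910823286853652 -169.68202052168226
0.23404624328986004 -169.249235538564
centre [ 0.57482616 -0.04254956  0.018     ]
[[ 0.5062 -0.2619  0.018 ]
 [ 0.4379  0.1616  0.018 ]
 [ 0.6476  0.1803  0.018 ]
 [ 0.7128 -0.2289  0.018 ]]
0.42891522165800977 99.15544175414135
0.41433360014052323 99.0474798528912
0.2105185596332802 5.089397864196997
0.2092082398649821 9.061029101277242
centre [ 0.57612296 -0.03724048  0.018     ]
cap (array([0.50846654, 0.03829708, 0.12223363]), np.float64(0.0006341533180568682))
sel mid (array([0.60561234, 0.05690899, 0.11112584]), np.float64(0.0020229642079575105))
saddle a [0.53428291 0.07743056 0.078     ] [ 4.83979834e-01 -1.73165148e-04  7.80000000e-02]
saddle b [0.47114269 0.06634227 0.078     ] [0.47064234 0.06770413 0.078     ]
saddle c [ 0.4852289  -0.00142389  0.078     ] [0.53394616 0.07587255 0.078     ]
saddle d [0.54315965 0.00855468 0.078     ] [0.54505004 0.01103769 0.078     ]
red ends [array([0.5239, 0.0547, 0.106 ]), array([0.4903, 0.0217, 0.106 ])] [0.50931181 0.0390552  0.109     ]
red ends [array([0.5233, 0.0544, 0.114 ]), array([0.4899, 0.0216, 0.114 ])] [0.50881358 0.03878829 0.117     ]
blk ends [array([0.6214, 0.0719, 0.112 ]), array([0.5895, 0.0399, 0.112 ])] [0.60541568 0.05585775 0.112     ] [0.60612428 0.05784109 0.112     ]
S 85 38 [0.50954923 0.03687649 0.11420605]
yaw 47.29195981905265 [0.00360086 0.01724508] [0.5080999  0.03788571 0.11420379]
T 27 6 [0.49707098 0.02272899 0.11545151]
yaw -151.20036072314025 [0.00128147 0.00646694] [0.49880575 0.0237211  0.11574513]
```

Two-view measurements agree with each other:

| Point | Position (m) | Yaw |
|---|---|---|
| Clamp axis | (0.5085, 0.038), cap top about 0.12 high | bar about 46° |
| Selector axis | (0.6056, 0.0565), top 0.111 high | bar about 45.5° |

The machine yaw is about 10.4°. The 99 mm spacing between the axes and both heights match the text. Next I move above the clamp.

Call:
arm_command:
  xyz:
    - [10, 15, 0]
    - [18, 31, 0]
    - [18, 31, 0]
    - [18, 31, 0]
    - [18, 31, 0]
    - [18, 31, 0]
    - [18, 31, 0]
    - [18, 31, 0]
    - [18, 31, 0]
    - [18, 31, 0]
    - [18, 31, 0]
    - [18, 31, 0]
    - [18, 31, 0]
    - [18, 31, 0]
    - [18, 31, 0]
    - [18, 31, 0]
    - [18, 31, 0]
    - [7, 10, 0]
    - [0, 0, 0]
    - [0, 0, 0]
  spin: [1.4, 1.4, 1.4, 1.4, 1.4, 1.4, 1.4, 1.4, 1.4, 1.4, 1.4, 1.4, 1.4, 1.4, 1.4, 1.4, 1.4, 0, 0, 0]
  jaw: 0
  squeeze: 3

```text
time: 2.1
tool_pos: [0.5078, 0.0368, 0.4045]
tool_rot: [-3.141, 0.001, 0.814]
contact_force: [-0.6, -0.1, 0.4]
opening: 0.0459
grip_force: 0.0
```

Call:
arm_command:
  xyz:
    - [0.6, 1.2, -30]
    - [0, 0, -30]
    - [0, 0, -30]
    - [0, 0, -26]
    - [0, 0, -15]
    - [0, 0, -5]
    - [0, 0, 0]
  spin: [0, 0, 0, 0, 0, 0, 0]

```text
time: 2.8
tool_pos: [0.5086, 0.0373, 0.2686]
tool_rot: [-3.141, 0.001, 0.812]
contact_force: [0.1, -0.7, 0.1]
opening: 0.0455
grip_force: 0.0
```

Run:
```python
from h import *
snap('scene','s1'); snap('top','t1')
a=load('s1')['img'][185:260,255:355,::-1];b=load('t1')['img'][165:240,220:320,::-1]
cv2.imwrite('pics/m1.png',cv2.resize(np.hstack([a,b]),None,fx=4,fy=4,interpolation=cv2.INTER_CUBIC))
```

```text
(no output)
```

View pics/m1.png

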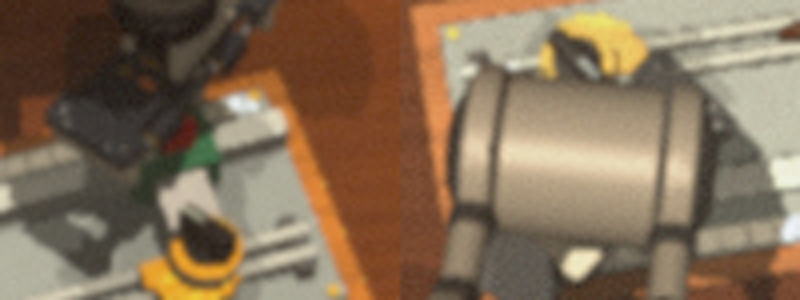

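The gripper hides the knob, so I'll close by feel, gently and in stages.

Call:
arm_command:
  xyz:
    - [0, 0, 0]
    - [0, 0, 0]
    - [0, 0, 0]
  spin: [0, 0, 0]
  jaw: -0.6
  squeeze: 3

```text
time: 3.2
tool_pos: [0.5091, 0.0382, 0.2693]
tool_rot: [3.141, -0.001, 0.813]
contact_force: [-0.1, -0.8, 0.1]
opening: 0.0266
grip_force: 0.0
```

Call:
arm_command:
  xyz:
    - [0, 0, 0]
    - [0, 0, 0]
    - [0, 0, 0]
  spin: [0, 0, 0]
  jaw: -0.66

```text
time: 3.5
tool_pos: [0.5089, 0.0384, 0.2688]
tool_rot: [-3.141, 0.0, 0.813]
contact_force: [-1.8, 1.8, 1.3]
opening: 0.0158
grip_force: 1.0
```

Call:
arm_command:
  xyz:
    - [0, 0, 0]
    - [0, 0, 0]
    - [0, 0, 0]
  spin: [0, 0, 0]
  jaw: -1

```text
time: 3.8
tool_pos: [0.5086, 0.0385, 0.2687]
tool_rot: [-3.14, 0.001, 0.813]
contact_force: [-3.9, 3.7, 3.3]
opening: 0.0143
grip_force: 3.0
```

The force on the tool is 5.4 N along the closing line, so I'm off towards (+x, −y). I'll relieve it.

Call:
arm_command:
  xyz:
    - [-0.3, 0.3, 0]
    - [0, 0, 0]
  spin: [0, 0]

```text
time: 4.0
tool_pos: [0.5085, 0.0386, 0.2687]
tool_rot: [-3.141, 0.0, 0.813]
contact_force: [-2.8, 2.9, 3.9]
opening: 0.0145
grip_force: 3.0
```

Call:
arm_command:
  xyz:
    - [-0.5, 0.5, 0]
    - [0, 0, 0]
  spin: [0, 0]

```text
time: 4.2
tool_pos: [0.5083, 0.0388, 0.2687]
tool_rot: [3.141, 0.0, 0.813]
contact_force: [-2.1, -0.9, 1.5]
opening: 0.0144
grip_force: 3.0
```

```bash
python3 -c "
from cell import *
for i in range(1):
  s=observe();print(s['tool_pos'],s['contact_force'],s['torque'],s['opening'],s['tool_rot'])"
```

```text
[0.50831225 0.03875565 0.26874014] [-2.10997508 -0.86626397  1.51428631] [-0.01098549  0.35338576  0.09249692] 0.014417915760864573 [3.14078629e+00 1.74306963e-04 8.13301217e-01]
```

Balanced. Now I'll firm the grip and start turning clockwise.

Call:
arm_command:
  xyz:
    - [0, 0, 0]
    - [0, 0, 0]
  spin: [0, 0]
  squeeze: 14

```text
time: 4.4
tool_pos: [0.5083, 0.0388, 0.2687]
tool_rot: [3.141, 0.0, 0.813]
contact_force: [-2.3, -1.0, 2.8]
opening: 0.0141
grip_force: 13.9
```

Call:
arm_command:
  xyz:
    - [0, 0, 0]
    - [0, 0, 0]
    - [0, 0, 0]
    - [0, 0, 0]
  spin: [-3, -4, -3, 0]

```text
time: 4.8
tool_pos: [0.5084, 0.0387, 0.2688]
tool_rot: [3.141, -0.0, 0.638]
contact_force: [-1.2, -2.0, 2.7]
opening: 0.0142
grip_force: 13.9
```

Call:
arm_command:
  xyz:
    - [0, -0.2, 0]
    - [0, -0.2, 0]
    - [0, 0, 0]
    - [0, 0, 0]
  spin: [-3, -4, -3, 0]

```text
time: 5.2
tool_pos: [0.5084, 0.0385, 0.2687]
tool_rot: [3.141, -0.0, 0.465]
contact_force: [-0.9, -0.6, 1.4]
opening: 0.0139
grip_force: 14.0
```

Call:
arm_command:
  xyz:
    - [0, 0, 0]
    - [0, 0, 0]
    - [0, 0, 0]
    - [0, 0, 0]
  spin: [-3, -4, -3, 0]

```text
time: 5.6
tool_pos: [0.5084, 0.0385, 0.2688]
tool_rot: [3.141, -0.001, 0.291]
contact_force: [-1.2, -2.4, 0.6]
opening: 0.0141
grip_force: 14.0
```

Call:
arm_command:
  xyz:
    - [0, -0.2, 0]
    - [0, -0.2, 0]
    - [0, 0, 0]
    - [0, 0, 0]
  spin: [-3, -4, -3, 0]
  squeeze: 20

```text
time: 6.0
tool_pos: [0.5084, 0.0382, 0.2688]
tool_rot: [-3.142, -0.001, 0.117]
contact_force: [-0.8, -1.0, 0.3]
opening: 0.0137
grip_force: 20.0
```

Call:
arm_command:
  xyz:
    - [0, -0.2, 0]
    - [0, 0, 0]
    - [0, 0, 0]
    - [0, 0, 0]
  spin: [-3, -4, -3, 0]

```text
time: 6.4
tool_pos: [0.5084, 0.0381, 0.2688]
tool_rot: [-3.141, -0.001, -0.057]
contact_force: [0.1, 0.9, 0.2]
opening: 0.0138
grip_force: 20.0
```

```bash
python3 -c "
from cell import *
s=observe();print(s['tool_pos'],s['contact_force'],s['torque'],s['opening'],s['tool_rot'],s['qpos'])"
```

```text
[0.5083924  0.03810155 0.2687758 ] [0.07605927 0.86824404 0.17424458] [ 0.10265923 -0.07171085 -0.11274251] 0.013787884907420238 [-3.14135453e+00 -6.82333753e-04 -5.71091026e-02] [-7.56883640e-02  4.68973567e-01  1.74761145e+00  3.14144762e-04
  9.24329873e-01  1.55202784e+00]
```

Call:
arm_command:
  xyz:
    - [0, 0.1, 0]
    - [0, 0, 0]
    - [0, 0, 0]
    - [0, 0, 0]
  spin: [-4, -4, -4, -4]

```text
time: 6.8
tool_pos: [0.5084, 0.038, 0.2688]
tool_rot: [3.142, -0.001, -0.337]
contact_force: [-0.1, -1.0, -0.0]
opening: 0.0138
grip_force: 20.0
```

```bash
python3 -c "
from cell import *
s=observe();print(s['tool_pos'],s['contact_force'],s['torque'],s['opening'],s['tool_rot'],s['joint_efforts'])"
```

```text
[0.50839014 0.03804436 0.26878429] [-0.11916954 -0.96425844 -0.0185537 ] [-0.06865806 -0.00542525  0.06492375] 0.013778809662893129 [ 3.14156931e+00 -6.35001949e-04 -3.37468249e-01] [ 3.25888535e-01 -4.42612159e+01 -1.91468382e+01  2.79157804e-01
 -3.46827612e-02 -8.19800701e-01]
```

Call:
arm_command:
  xyz:
    - [0, 0, 0]
    - [0, 0, 0]
    - [0, 0, 0]
  spin: [-4, -4, 0]

```text
time: 7.1
tool_pos: [0.5084, 0.038, 0.2688]
tool_rot: [3.142, -0.001, -0.476]
contact_force: [-0.5, -1.0, 0.7]
opening: 0.0139
grip_force: 20.0
```

```bash
python3 -c "
from cell import *
s=observe();print(s['tool_pos'],s['contact_force'],s['torque'],s['opening'],s['tool_rot'],s['joint_efforts'])"
```

```text
[0.50835032 0.03800107 0.26878486] [-0.48931984 -0.99794917  0.72993863] [-0.13493646 -0.08034575 -0.02015367] 0.013925719617698078 [ 3.14158208e+00 -5.60183354e-04 -4.75871515e-01] [ 7.55300839e-01 -4.42412174e+01 -1.90673178e+01  3.00228177e-01
  1.08735295e-02  6.51710685e-01]
```

Call:
arm_command:
  xyz:
    - [0, 0, 0]
    - [0, 0, 0]
    - [0, 0, 0]
  spin: [-2, -1, 0]
  squeeze: 25

```text
time: 7.4
tool_pos: [0.5084, 0.038, 0.2688]
tool_rot: [3.142, -0.001, -0.528]
contact_force: [0.6, -2.0, 0.6]
opening: 0.0139
grip_force: 25.0
```

Call:
arm_command:
  xyz:
    - [0, 0, 0]
    - [0, 0, 0]
    - [0, 0, 0]
  spin: [-2, 0, 0]

```text
time: 7.7
tool_pos: [0.5083, 0.038, 0.2688]
tool_rot: [3.141, -0.001, -0.563]
contact_force: [0.9, -2.4, 0.5]
opening: 0.0141
grip_force: 25.6
```

Call:
arm_command:
  xyz:
    - [0, 0, 0]
    - [0, 0, 0]
    - [0, 0, 0]
  spin: [-2, 0, 0]

```text
time: 8.0
tool_pos: [0.5083, 0.0381, 0.2688]
tool_rot: [3.141, -0.0, -0.598]
contact_force: [1.2, -2.6, 1.1]
opening: 0.0147
grip_force: 26.6
```

```bash
python3 -c "
from cell import *
s=observe();print(s['tool_pos'],s['contact_force'],s['torque'],s['opening'],s['tool_rot'],s['joint_efforts'])"
```

```text
[0.5082783  0.0380665  0.26880682] [ 1.16517756 -2.63328662  1.10790394] [-0.34641198 -0.14485403  0.68749499] 0.014707606092187703 [ 3.14143929e+00 -4.18039151e-04 -5.98412857e-01] [  0.51910697 -44.0256536  -18.54660988   1.00755818   0.25549323
   0.75733954]
```

The stop is felt: the moment is 0.69 N m and the pads are wedging. That matches the expected stop yaw of about −0.53, and the axis is unmoved at (0.508, 0.038). I'll release and go to the selector.

Call:
arm_command:
  xyz:
    - [0, 0, 0]
    - [0, 0, 0]
    - [0, 0, 0]
    - [0, 0, 20]
    - [0, 0, 35]
    - [0, 0, 25]
    - [20, 4, 0]
    - [25, 5, 0]
    - [25, 5, 0]
    - [20, 3, 0]
    - [8, 1.2, 0]
    - [0, 0, 0]
    - [0, 0, 0]
    - [0, 0, 0]
    - [0, 0, 0]
    - [0, 0, 0]
    - [0, 0, 0]
    - [0, 0, 0]
  spin: [0, 0, 0, 0, 0, 0, 7, 7, 7, 7, 7, 7, 7, 7, 8, 8, 8.5, 0]
  jaw: 0
  squeeze: 3

```text
time: 9.8
tool_pos: [0.6061, 0.0564, 0.3485]
tool_rot: [-3.141, 0.0, 0.806]
contact_force: [-0.1, 0.2, 0.2]
opening: 0.0461
grip_force: 0.0
```

Run:
```python
from h import *
snap('scene','s2'); snap('top','t2')
a=load('s2')['img'][185:260,255:355,::-1];b=load('t2')['img'][165:240,220:320,::-1]
cv2.imwrite('pics/m2.png',cv2.resize(np.hstack([a,b]),None,fx=4,fy=4,interpolation=cv2.INTER_CUBIC))
```

```text
(no output)
```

View pics/m2.png

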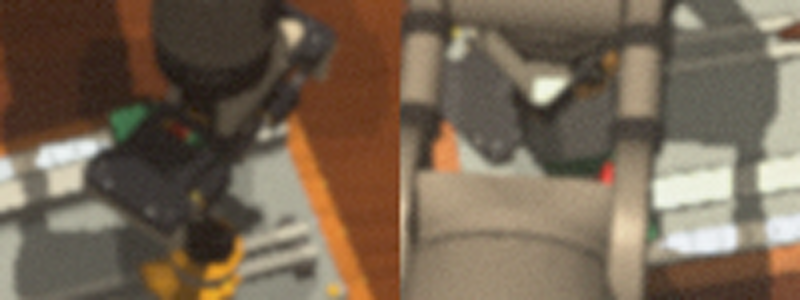

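The gripper hides the clamp, but the selector bar sits under the fingers. Descending and closing.

Call:
arm_command:
  xyz:
    - [0, 0, -30]
    - [0, 0, -30]
    - [0, 0, -15]
    - [0, 0, -6]
    - [0, 0, 0]
    - [0, 0, 0]
  spin: [0, 0, 0, 0, 0, 0]

```text
time: 10.5
tool_pos: [0.6066, 0.0563, 0.2687]
tool_rot: [3.14, -0.001, 0.803]
contact_force: [0.4, 0.6, 0.9]
opening: 0.0459
grip_force: 0.0
```

Call:
arm_command:
  xyz:
    - [0, 0, 0]
    - [0, 0, 0]
    - [0, 0, 0]
    - [0, 0, 0]
    - [0, 0, 0]
  spin: [0, 0, 0, 0, 0]
  jaw: -1
  squeeze: 4

```text
time: 11.0
tool_pos: [0.6061, 0.0565, 0.2679]
tool_rot: [-3.141, -0.0, 0.804]
contact_force: [-1.1, 0.2, 0.3]
opening: 0.0141
grip_force: 4.0
```

```bash
python3 -c "
from cell import *
s=observe();print(s['tool_pos'],s['contact_force'],s['torque'],s['opening'],s['tool_rot'],s['joint_efforts'])"
```

```text
[0.60606775 0.05648072 0.26794887] [-1.09098617  0.22017228  0.2795173 ] [0.02610357 0.18526651 0.03253932] 0.014060366472043957 [-3.14116366e+00 -8.84195717e-05  8.04397045e-01] [-2.89893961e-01 -5.25614691e+01 -2.13928860e+01 -5.94495126e-03
 -3.19514405e-01  4.03451559e-02]
```

Well centred, with the bar gripped at yaw 0.804 (home). Now I'll turn clockwise 24° at a time, for yaws of 0.385, −0.034 and −0.453.

Call:
arm_command:
  xyz:
    - [0, 0, 0]
    - [0, 0, 0]
  spin: [0, 0]
  squeeze: 30

```text
time: 11.2
tool_pos: [0.6061, 0.0565, 0.2679]
tool_rot: [-3.141, -0.0, 0.805]
contact_force: [-2.3, 1.3, 3.1]
opening: 0.0141
grip_force: 30.0
```

Call:
arm_command:
  xyz:
    - [0, 0, 0]
    - [0, 0, 0]
    - [0, 0, 0]
    - [0, 0, 0]
    - [0, 0, 0]
    - [0, 0, 0]
    - [0, 0, 0]
  spin: [-4, -4, -4, -4, -4, -4, 0]

```text
time: 11.9
tool_pos: [0.6061, 0.0565, 0.2679]
tool_rot: [-3.141, 0.0, 0.385]
contact_force: [-1.3, 2.1, 3.3]
opening: 0.0138
grip_force: 30.0
```

Call:
arm_command:
  xyz:
    - [0, 0, 0]
    - [0, 0, 0]
    - [0, 0, 0]
    - [0, 0, 0]
    - [0, 0, 0]
    - [0, 0, 0]
    - [0, 0, 0]
  spin: [-4, -4, -4, -4, -4, -4, 0]

```text
time: 12.6
tool_pos: [0.606, 0.0566, 0.2679]
tool_rot: [-3.141, 0.0, -0.032]
contact_force: [-3.3, 2.6, 4.2]
opening: 0.0141
grip_force: 30.0
```

Call:
arm_command:
  xyz:
    - [0, 0, 0]
    - [0, 0, 0]
    - [0, 0, 0]
    - [0, 0, 0]
    - [0, 0, 0]
    - [0, 0, 0]
    - [0, 0, 0]
    - [0, 0, 0]
  spin: [-4, -4, -4, -4, -4, -3, -1, 0]

```text
time: 13.4
tool_pos: [0.6061, 0.0567, 0.2679]
tool_rot: [-3.141, 0.0, -0.449]
contact_force: [-3.1, 4.0, 5.5]
opening: 0.0139
grip_force: 30.0
```

Run:
```python
from h import *
snap('scene','s3'); snap('top','t3')
a=load('s3')['img'][185:260,255:355,::-1];b=load('t3')['img'][165:240,220:320,::-1]
cv2.imwrite('pics/m3.png',cv2.resize(np.hstack([a,b]),None,fx=4,fy=4,interpolation=cv2.INTER_CUBIC))
s=observe();print(s['time'],s['tool_pos'],s['contact_force'],s['torque'],s['opening'],s['tool_rot'])
```

```text
13.5 [0.60606012 0.05665993 0.26792513] [-3.19412407  5.00004761  4.03587779] [0.7129172  0.58976883 0.05653491] 0.013852668808858692 [-3.14120940e+00  5.25293267e-04 -4.48839736e-01]
```

View pics/m3.png

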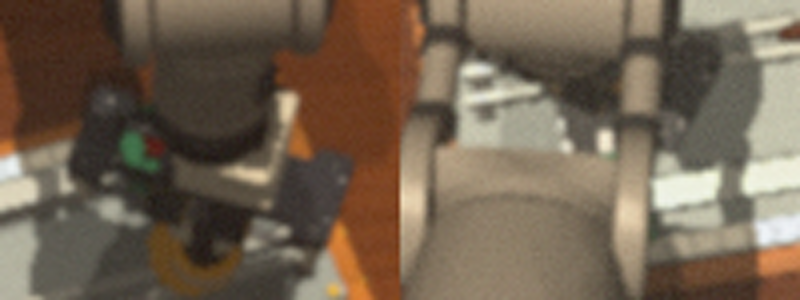

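The picture shows the fingers still on the selector (crop 205,235) and the carriage in place. The tool has turned 1.253 rad with no skew in the pads, which puts it at the third click (1.257). I'll hold briefly to confirm it is still, then hand in.

Call:
arm_command:
  xyz:
    - [0, 0, 0]
    - [0, 0, 0]
    - [0, 0, 0]
  spin: [-0.2, 0, 0]

```text
time: 13.8
tool_pos: [0.6061, 0.0567, 0.2679]
tool_rot: [-3.141, 0.001, -0.452]
contact_force: [-3.1, 5.3, 4.1]
opening: 0.014
grip_force: 30.0
```

```bash
python3 -c "
from cell import *
s=observe();print(s['tool_rot'],s['opening'],s['grip_force']);print(hand_in())"
```

```text
[-3.14122339e+00  5.17204440e-04 -4.52234709e-01] 0.013983621803238946 29.982613027095795
the job is handed in; nothing more can be done
None
```

Handed in at 13.8 s with the clamp knob turned to its hard stop, the carriage unshifted as far as I could measure, and the selector gripped still at the third click; the camera's view of the clamp knob was blocked, so that part rests on force and angle readings.

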